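Pressurise the bench sprayer

ROBOT

A 6-joint arm with a two-finger parallel gripper is mounted at the origin on the work surface. World frame = base frame: x ahead of the robot, y to its left, z up, the work surface at z = 0. Lengths are in mm, angles in rad, forces in N, time in s.
With the tool pointing down it reaches from about 350 to 775 mm from the base axis. Payload 7.3 kg.
Tool frame: the origin (TCP) lies at the very end of the fingers, on their centre line; the grasp point (between the pads) lies 19 mm behind it; x points along the fingers, y is the direction in which the jaws open and shut, and the axes are right-handed (so a half turn about x gives the same grasp; the last joint's range is limited). The gripper opens to 92 mm and grips with 3 to 60 N. Pads are 19 mm wide; open, the fingers measure 130 mm over their backs; the gripper's body (75 mm by 190 mm) begins 47 mm behind the grasp point.
Start: joints at [1.148, 0.342, 1.524, -0, 1.275, -0.146], TCP at [143.456, 505.04, 226.741] pointing down, gripper open.
Joint ranges: [-2.53, 2.53], [-0.77, 2.02], [0.04, 2.7], [-1, 4.14], [0.28, 2.66], [-3.11, 3.11]. Speed limits (rad/s): [2.57, 2.57, 3.14, 3.14, 3.14, 3.14].

INTERFACE

Orientations are given as [roll, pitch, yaw] about the fixed x, y, z axes, in that order (R = Rz(yaw) Ry(pitch) Rx(roll)).
In Python, from plant import bot gives the robot as it stands.
- The arm moves only by the tool step_arm, never from a script. Its argument "targets" is a list that holds one entry, the list of rows, each a list of 4 numbers: the shift along the tool's x, y, z in m, then the turn about the tool's x in degrees. A call has exactly 5 rows; each row is the pose to reach, as a shift and turn from the pose measured when the call began, along the tool's axes at that moment; what a row does not reach only later rows make up. A row lasts 1/12 s, in which the tool goes at most 41.7 mm and 7.16 degrees, less where a joint would pass 70% of its speed; a pose out of reach is approached as far as the arm can. A call with a gripper value outside its range is refused whole. "jaw" is the closure, from 0 (fully open) to 1 (shut), set as the call begins (left out, the last holds). The fingers move at their own pace and stop on an object; the grip force is fixed at half the most. Time passes only in rows, so rows that repeat a pose let the fingers close, or fill a call up. It gives the time, the measured TCP pose, the force and the opening at its end, in the units of the state.
- bot.get_obs(): the state, without advancing time (a new reading comes with each control period).
- bot.capture(name): name is "scene" or "top" or "wrist"; returns a dict with "color" (400x640x3 uint8, red, green, blue), "depth" (400x640 float32, mm along the optical axis (not along the pixel's ray), 0 where there is no reading), "fov_y" (degrees; the focal length in pixels is half the picture's height over the tangent of half this angle, whatever the lens; pixels are square), "cx", "cy" (the principal point, pixels), "dist_coeffs" ([k1, k2, p1, p2, k3] as OpenCV has them; the pictures are not rectified), "rvec" (rotation vector, rad) and "tvec" (3), from world to camera coordinates, as OpenCV has them. Camera axes: x right, y down, z forward; pixel columns grow to the right and rows downward; lengths in mm; the calibration is good to about 2 mm. A picture is of the moment at which its call begins.
- bot.close_job(): hands the job in, once; it reports no verdict.
The state is a dict: "time": time; "joint_positions": joint angles; "dq": joint speeds; "tau": joint torques, N m; "tool_pos": TCP position; "tcp_rot": TCP orientation; "contact_force": force on the tool from outside, world axes, zero at the start; "moment": the same for the moment, N m; "grip_width": finger opening in mm.
Only numpy, scipy, OpenCV 4.12 (cv2) and the standard library are available. Lean on these libraries where they do the work, as an engineer would, in place of code of your own. Each camera call takes 0.05 s, during which the arm holds its last target. There are 200 camera calls.

TASK

Get the disinfectant sprayer on the steel tray ready for use: push the lock lever's peg sideways, as far as the lever goes, so that its arm is out from under the pump knob, then press the knob down and let it come right back up, stroke after stroke, until the pressure pin stands fully out of its bushing. Only push and press with the fingertips: do not pull the knob up, do not touch the pin, and leave the other bottles and labware where they stand. Finish with the knob up and the lever still swung aside.

Things in the scene. Friction and masses are not known exactly. Their poses are not given: they have to be found in the camera images.
- station: Fixed steel tray, 250 x 340 x 8 mm, with a squat white sprayer bottle clamped on it (140 mm wide, 116 mm high; grey pump barrel 34 mm wide, top at 160 mm). Origin on the bottle's axis at bench height; z up, +x towards the pin, -x towards the lock lever. A nozzle points to +y, 85 mm up, to 100 mm from the axis. Tray: x -115 to 135, y -170 to 170 mm.
- knob_top (a point): Centre of the flat top of the pump knob, a grey upright disc 48 mm across and 18 mm thick on a 12 mm steel rod, on the bottle's axis; its top is 208 mm above the bench when up and moves down with the knob.
- pump (a joint): Knob's way down in m: 0 up, 0.025 at the stop. A spring lifts it (1 N at the top, 12 N at the bottom, more if fast). With the lever's arm under it, it stops at 0.003. Each full stroke (to the stop, then back up to within 5 mm) lifts the pin some 7 mm on the way down (the first 5 to 12 mm); without the return nothing is gained. Can be pulled up to -0.008: not wanted.
- lock_pivot (a point): Upright pivot axis of the lock lever, 40 mm from the bottle's axis on its -x side, at the height of the lever's upper face (187 mm above the bench). Does not move.
- lock_peg (a point): Top centre of the upright peg at the outer end of the lock lever: peg 12 mm in diameter, standing 28 mm above the lever (from 187 to 215 mm above the bench), 45 mm from the pivot. The dark steel lever is a flat bar, 12 mm wide and 11 mm thick; its other arm reaches 30 mm from the pivot, to the rod under the knob.
- lock (a joint): Angle of the lock lever in rad: 0 with its short arm under the knob and the peg straight out from the bottle (station -x); grows counter-clockwise seen from above, the peg moving towards station -y; stop at 1.4 (swung fully aside). Stiff enough to stay where it is left, about 1 to 2 N at the peg.
- pin: Pressure pin: steel, 8 mm thick, with an 11 mm wide, 4 mm high head, in a grey bushing on the bottle's shoulder, 47 mm from the bottle's axis on its +x side. Origin at the head's underside. Starts 0 to 9 mm out, stays where it is, fully out at about 35 mm; more strokes then lift it no further. Takes three to five full strokes.
- pin_top (a point): Centre of the top of the pin's head; with the pin fully in it is 4 mm above the bushing, with the pin fully out about 39 mm (then 164 mm above the bench, lower than the pressed knob).
- pin_bushing (a point): Centre of the top of the pin's bushing (20 mm across), 125 mm above the bench. Does not move.
- amber_bottle: Loose amber glass jar with a black cap, 48 mm across, 100 mm high, on the tray's +x, +y corner; to be left alone. Origin at its underside.
- gel_dispenser: Loose green bottle with a white push-top and spout, 54 mm across, 140 mm high, on the tray's +x, -y corner; not the sprayer; to be left alone. Origin at its underside.
- petri_stack: Loose stack of three clear dishes, 60 mm across, 38 mm high, on the tray's -x, +y corner; to be left alone. Origin at its underside.
- tube_rack: Loose blue tube rack with capped tubes, 90 x 200 mm, 92 mm high, on the bench to the left; to be left alone. Origin at its underside.
- beaker: Loose glass beaker, 72 mm across, 90 mm high, on the bench to the right; to be left alone. Origin at its underside.
- wash_bottle: Loose white bottle with a blue cap, 64 mm across, 160 mm high, on the bench to the right; to be left alone. Origin at its underside.

How it is judged (in metres and radians):
On the way, in this order (a step that is already met when the one before it is completed fails the run):
1. the lock lever is swung aside (value of joint lock above 1.1 rad), for 0.2 s.
2. the knob is pressed down to its stop (value of joint pump above 0.018 m), for 0.02 s.
3. pumping has brought the pin fully out (z of pin_top in the frame of pin_bushing above 0.035 m), for 0.2 s.
At the end, for the whole second after the job is handed in: The pin's head stands more than 35 mm above its bushing (31 mm of its 35 mm travel), the lock lever is turned more than 1.1 rad from the locked position, the knob is back up to within 4 mm and at rest, and no bystander has moved 20 mm (z of pin_top in the frame of pin_bushing above 0.035 m and value of joint lock above 1.1 rad and value of joint pump below 0.004 m and velocity of joint pump below 0.01 m/s and distance of each of amber_bottle, gel_dispenser, petri_stack, tube_rack, beaker, wash_bottle from where it was at the start of the episode below 0.02 m); the robot touches nothing.
It fails at once if the pin is touched (contact force between any of the fingers, the arm and pin above 0.5 N).
It fails at once if the knob is pulled up (value of joint pump below -0.004 m).
It fails at once if a bystander is lifted, carried or knocked over (distance of any of amber_bottle, gel_dispenser, petri_stack, tube_rack, beaker, wash_bottle from where it was at the start of the episode above 0.025 m or angle between any of amber_bottle, gel_dispenser, petri_stack, tube_rack, beaker, wash_bottle's own z axis and vertical above 0.5 rad).
It also fails if it takes over 54 s, if anything falls off the work surface, if the arm or the gripper's body presses on something with over 40 N, if the wrist force passes 120 N, or if a joint passes its speed limit or range.

## Working session

There is one attempt and no reset: what is moved stays moved. The work goes in short steps, Python scripts to look and compute and a tool call to move; the robot and the scene stay as the last step left them, time stands still between calls to the robot, and variables do not carry over. Pictures are saved under pics/ and viewed, about 8 in all and at most 12, crops included, and the job is handed in when it is done.

Besides the shell and the picture viewer there is one more tool, called after ">>>" as a command line: name --argument value ..., lists and objects as JSON in quotes. step_arm: Moves the arm, as the interface text tells. Its arguments: {"type":"object","properties":{"targets":{"type":"array","items":{"type":"array","items":{"type":"array","items":{"type":"number"}}}},"jaw":{"type":"number"}},"required":["targets"]}

```bash
mkdir -p pics
cat > h.py <<'E'
import numpy as np,cv2,pickle
from plant import bot
def cap(n,f):
    c=bot.capture(n); pickle.dump(c,open(f'{f}.pkl','wb')); cv2.imwrite(f'pics/{f}.png',c['color'][:,:,::-1]); return c
def K(c):
    h=c['color'].shape[0]; f=h/2/np.tan(np.radians(c['fov_y'])/2)
    return np.array([[f,0,c['cx']],[0,f,c['cy']],[0,0,1.]])
def cam(c):
    R=cv2.Rodrigues(np.array(c['rvec'],float))[0]; return R,np.array(c['tvec'],float).ravel()
def ray(c,uv,z):
    R,t=cam(c); p=cv2.undistortPoints(np.array(uv,float).reshape(-1,1,2),K(c),np.array(c['dist_coeffs'],float)).reshape(-1,2)
    d=np.c_[p,np.ones(len(p))]@R; o=-R.T@t
    return o+d*((z-o[2])/d[:,2])[:,None]
def proj(c,P):
    return cv2.projectPoints(np.array(P,float).reshape(-1,1,3),np.array(c['rvec'],float),np.array(c['tvec'],float),K(c),np.array(c['dist_coeffs'],float))[0].reshape(-1,2)
def cloud(c):
    R,t=cam(c); h,w=c['depth'].shape; v,u=np.mgrid[:h,:w]
    p=cv2.undistortPoints(np.stack([u,v],-1).reshape(-1,1,2).astype(float),K(c),np.array(c['dist_coeffs'],float)).reshape(-1,2)
    P=np.c_[p,np.ones(len(p))]*c['depth'].reshape(-1,1)
    return ((P-t)@R).reshape(h,w,3)
E
python3 - <<'E'
from h import *
print(bot.get_obs())
a=cap('top','top1');b=cap('scene','scene1')
for c in(a,b):
    R,t=cam(c);print(-R.T@t,c['fov_y'])
cv2.imwrite('pics/both.png',cv2.resize(np.vstack([a['color'],b['color']])[:,:,::-1],None,fx=.75,fy=.75))
E
```

```text
{'time': 0.0, 'joint_positions': array([ 1.14795601e+00,  3.42720860e-01,  1.52502245e+00, -6.60243954e-06,
        1.27537620e+00, -1.45995392e-01]), 'dq': array([-0.00097469, -0.00041251,  0.00030498, -0.00074459,  0.00048201,
        0.00123165]), 'tau': array([-3.94624039e-04, -4.31230259e+01, -2.44220066e+01,  7.17854965e-02,
        5.58582775e-02, -1.40252309e-04]), 'tool_pos': array([143.30500866, 504.64376534, 226.04402414]), 'tcp_rot': array([-1.71265679,  1.56926946, -1.98949978]), 'contact_force': array([ 0.52473811, -0.78045916,  0.32421548]), 'moment': array([0.03861601, 0.06601252, 0.01782013]), 'grip_width': 91.82936079374944}
[ 454.98220075   -5.10805834 1563.11994333] 43.43431565626665
[1561.70877254  782.52528577  971.0742832 ] 44.94162969258907
```

View pics/both.png

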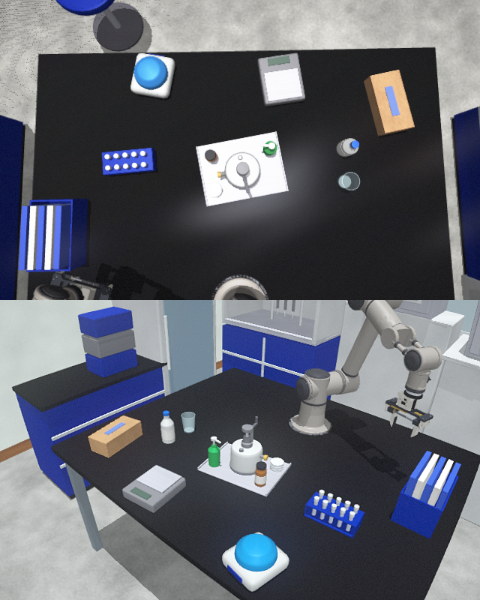

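The picture shows the tray near top-view (242,170) in the half-scale image, with the lever pointing towards the robot. Next I'll take a crop with the fine detail.

Run:
```python
from h import *
a=pickle.load(open('top1.pkl','rb'));b=pickle.load(open('scene1.pkl','rb'))
A=cv2.resize(a['color'][170:280,255:390],None,fx=5,fy=5,interpolation=2)
print(A.shape)
cv2.imwrite('pics/c1.png',A[:,:,::-1])
P=cloud(a)
s=P[170:280,255:390].reshape(-1,3)
m=(s[:,2]>195)&(s[:,2]<225)
uv=np.argwhere(m);print(m.sum())
v,u=np.divmod(np.flatnonzero(m),135)
for i in range(len(v)): pass
print(np.c_[u+255,v+170,s[m]].round(0)[::4])
tr=(s[:,2]>3)&(s[:,2]<14)
print(cv2.minAreaRect(s[tr][:,:2].astype(np.float32)))
# tray outline from brightness
g=a['color'].min(2)[170:280,255:390]
mm=(g>120).astype(np.uint8); cs=cv2.findContours(mm,0,2)[0]; c=max(cs,key=cv2.contourArea)
bx=cv2.boxPoints(cv2.minAreaRect(c))+[255,170]
w=ray(a,bx,8);print(bx,w)
```

```text
(550, 675, 3)
261
[[322. 215. 559. -15. 212.]
 [319. 216. 557.  -7. 208.]
 [323. 216. 557. -18. 205.]
 [327. 216. 556. -29. 208.]
 [320. 217. 554. -10. 206.]
 [324. 217. 554. -20. 207.]
 [328. 217. 553. -31. 209.]
 [319. 218. 551.  -7. 207.]
 [323. 218. 551. -18. 205.]
 [327. 218. 551. -29. 206.]
 [316. 219. 549.   1. 208.]
 [320. 219. 548. -10. 212.]
 [324. 219. 548. -20. 207.]
 [328. 219. 548. -31. 208.]
 [316. 220. 546.   1. 210.]
 [320. 220. 546.  -9. 208.]
 [324. 220. 546. -20. 207.]
 [328. 220. 545. -31. 209.]
 [315. 221. 543.   4. 209.]
 [319. 221. 543.  -7. 209.]
 [323. 221. 543. -18. 206.]
 [327. 221. 543. -28. 208.]
 [331. 221. 542. -39. 212.]
 [317. 222. 541.  -1. 206.]
 [321. 222. 540. -12. 210.]
 [325. 222. 540. -23. 206.]
 [329. 222. 540. -34. 208.]
 [315. 223. 538.   4. 203.]
 [319. 223. 537.  -7. 212.]
 [323. 223. 538. -17. 204.]
 [327. 223. 537. -28. 206.]
 [331. 223. 537. -39. 207.]
 [317. 224. 535.  -1. 210.]
 [321. 224. 535. -12. 204.]
 [325. 224. 535. -23. 209.]
 [329. 224. 535. -34. 207.]
 [315. 225. 533.   4. 205.]
 [319. 225. 532.  -7. 208.]
 [323. 225. 532. -
[... 465 characters left out ...]
229. 521. -33. 203.]
 [320. 230. 519.  -9. 207.]
 [324. 230. 519. -20. 208.]
 [328. 230. 518. -31. 209.]
 [321. 231. 516. -12. 214.]
 [325. 231. 516. -22. 206.]
 [323. 232. 513. -17. 207.]
 [330. 253. 457. -35. 216.]
 [330. 254. 454. -35. 218.]
 [330. 255. 451. -35. 211.]
 [331. 256. 449. -37. 217.]]
((547.426025390625, -16.091781616210938), (420.665283203125, 338.94061279296875), 89.07132720947266)
[[259.57550621 195.2713356 ]
 [369.21664429 174.38730621]
 [384.44641113 254.34353638]
 [274.80526733 275.22756958]] [[ 639.39488185  177.08985124    8.        ]
 [ 699.58146746 -166.46985607    8.        ]
 [ 450.34460119 -206.37628139    8.        ]
 [ 391.96705454  131.13702649    8.        ]]
```

View pics/c1.png

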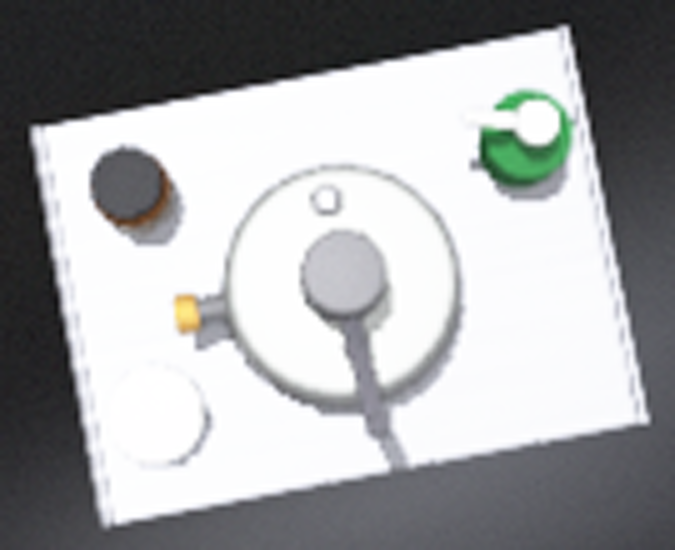

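The crop shows the knob at about (324,225), the pin at (320,210), the lever running towards image bottom right, and the peg top at (330,254). That puts the knob near (535,-18) mm and the peg near (452,-35) mm. The yaw is about 10°.

```bash
cat >> h.py <<'E'
from scipy.spatial.transform import Rotation as Ro
def rel(P):
    o=bot.get_obs(); R=Ro.from_euler('xyz',o['tcp_rot']).as_matrix()
    return ((np.array(P,float)-o['tool_pos'])@R/1000).round(4)
E
python3 - <<'E'
from h import *
a=pickle.load(open('top1.pkl','rb'));b=pickle.load(open('scene1.pkl','rb'))
P=cloud(a)
s=P[170:280,255:390].reshape(-1,3);m=(s[:,2]>195)&(s[:,2]<225)
k=s[m&(s[:,0]>505)];p=s[m&(s[:,0]<470)];print('knob',k.mean(0),cv2.minEnclosingCircle(k[:,:2].astype(np.float32)),'peg',p)
print('pin',ray(a,[[320.4,210]],131), 'peg px',ray(a,[[330.5,254.5]],215))
s=cloud(b).reshape(-1,3); near=np.hypot(s[:,0]-535,s[:,1]+18)<110
m=near&(s[:,2]>203)&(s[:,2]<222)
k=s[m&(s[:,0]>505)];p=s[m&(s[:,0]<475)];print('scene knob',cv2.minEnclosingCircle(k[:,:2].astype(np.float32)),'peg',p.mean(0),len(p))
o=bot.get_obs();print(Ro.from_euler('xyz',o['tcp_rot']).as_matrix().round(3))
print(rel([430,-12,270]))
E
```

```text
knob [536.35641604 -18.60357356 207.98405549] ((536.6477661132812, -18.850561141967773), 23.820213317871094) peg [[456.76495098 -32.08079318 211.00793939]
 [456.7179143  -34.65546465 215.57088055]
 [456.67886339 -37.35809809 214.02176717]
 [456.64247134 -40.12437873 210.24672599]
 [454.11048327 -31.93665087 215.76076705]
 [454.07128913 -34.54425401 218.36997846]
 [454.02944035 -37.23704203 216.97377413]
 [453.98956871 -39.8638205  218.341639  ]
 [451.47406028 -31.80697304 219.80423318]
 [451.41016275 -34.65426373 211.05610764]
 [451.38191336 -37.21362413 215.83850759]
 [451.33812554 -39.90533661 214.75591531]
 [448.761227   -34.57570791 212.3618063 ]
 [448.74024996 -37.14341195 216.66717332]]
pin [[579.52437992 -11.34549945 131.        ]] peg px [[452.724171   -35.92597396 215.        ]]
scene knob ((533.8361206054688, -13.221139907836914), 26.53707504272461) peg [454.24629415 -32.44009238 211.57137513] 19
[[-0.001  0.273  0.962]
 [-0.001  0.962 -0.273]
 [-1.    -0.001 -0.   ]]
[-0.0434 -0.4188  0.417 ]
```

>>> step_arm --targets '[[[-0.01,-0.028,0.027,0],[-0.02,-0.056,0.055,0],[-0.03,-0.085,0.083,0],[-0.034,-0.114,0.111,0],[-0.034,-0.143,0.14,0]]]' --jaw 1

```text
time: 0.52
tool_pos: [239.4, 327.6, 261.0]
tcp_rot: [-0.194, 1.57, -0.47]
contact_force: [0.8, 0.2, -0.0]
grip_width: 63.1
```

>>> step_arm --targets '[[[0,-0.028,0.028,0],[0,-0.057,0.056,0],[0,-0.086,0.084,0],[0,-0.114,0.112,0],[0,-0.143,0.14,0]]]'

```text
time: 0.93
tool_pos: [335.4, 150.1, 261.1]
tcp_rot: [0.163, 1.57, -0.112]
contact_force: [1.1, 0.8, -0.1]
grip_width: 29.9
```

>>> step_arm --targets '[[[0,-0.028,0.028,7],[0,-0.057,0.056,14],[0,-0.086,0.084,21],[0,-0.114,0.112,23],[0,-0.143,0.14,23]]]'

```text
time: 1.35
tool_pos: [431.5, -27.6, 261.1]
tcp_rot: [0.935, 1.57, 0.255]
contact_force: [0.9, 0.2, 0.7]
grip_width: 0.8
```

Run:
```python
from h import *
o=bot.get_obs();print(o['time'],o['tool_pos'],o['grip_width'],o['contact_force'],Ro.from_euler('xyz',o['tcp_rot']).as_matrix().round(3))
print(rel([430,-24,260]))
c=cap('wrist','w1')
```

```text
1.35 [431.53206498 -27.63972466 261.0543521 ] 0.8187326562695151 [0.87248712 0.16001964 0.69166737] [[ 0.001  0.629  0.778]
 [ 0.     0.778 -0.629]
 [-1.     0.001  0.   ]]
[ 0.0011  0.0019 -0.0035]
```

View pics/w1.png

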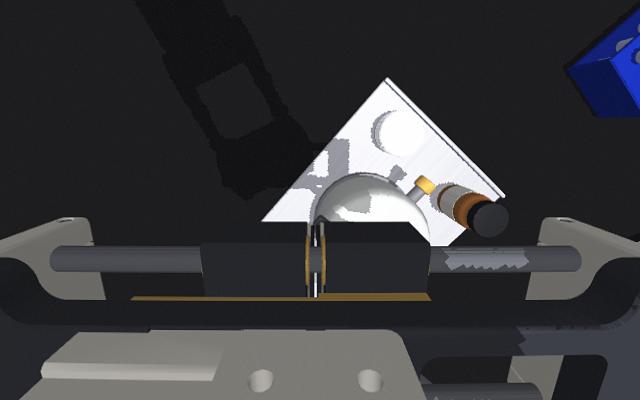

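The wrist view shows the closed fingers; they hide the peg, and the petri stack and amber jar lie well beyond. Descending beside the peg.

>>> step_arm --targets '[[[0.014,0.001,-0.003,0],[0.028,0.002,-0.003,0],[0.042,0.002,-0.003,0],[0.056,0.002,-0.003,0],[0.066,0.002,-0.003,0]]]'

```text
time: 1.82
tool_pos: [433.1, -29.8, 193.4]
tcp_rot: [-0.768, 1.567, -1.449]
contact_force: [-0.2, 0.7, 0.3]
grip_width: 0.1
```

Run:
```python
from h import *
o=bot.get_obs();print(o['time'],o['tool_pos'],o['contact_force'])
a=cap('scene','s2');t=cap('top','t2')
u,v=proj(a,[[480,-30,200]])[0].astype(int);u2,v2=proj(t,[[480,-30,200]])[0].astype(int);print(u,v,u2,v2)
f=lambda i,u,v:cv2.resize(i[max(v-50,0):v+50,u-70:u+70],None,fx=4,fy=4,interpolation=2)
cv2.imwrite('pics/c2.png',f(a['color'],u,v)[:,:,::-1])
```

```text
1.8167 [433.06693173 -29.82925211 193.38348378] [-0.23469139  0.67632618  0.34959003]
337 163 327 244
```

View pics/c2.png

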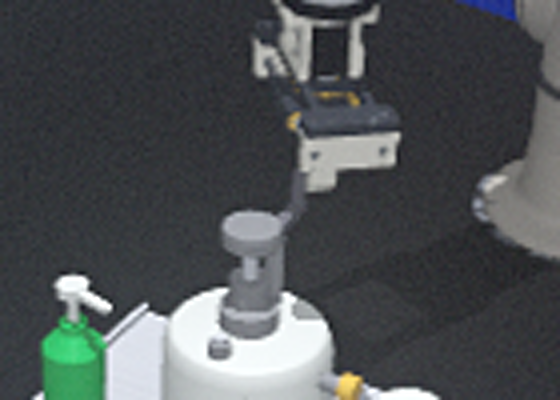

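The crop shows the fingertips at about (320,190), just beside the peg at (300,165) and below its top. The peg is on the side I want to push it towards.

>>> step_arm --targets '[[[0,0.001,0.008,0],[0,0.003,0.016,0],[0,0.003,0.024,0],[0,0.003,0.032,0],[0,0.003,0.04,0]]]'

```text
time: 2.33
tool_pos: [466.2, -52.6, 193.6]
tcp_rot: [-1.241, 1.568, -1.921]
contact_force: [-0.9, 2.2, -0.6]
grip_width: 0.6
```

Run:
```python
from h import *
o=bot.get_obs();print(o['time'],o['tool_pos'],o['contact_force'],o['dq'].round(3))
print(Ro.from_euler('xyz',o['tcp_rot']).as_matrix().round(3))
a=cap('scene','s3');
u,v=337,163
f=lambda i,u,v:cv2.resize(i[max(v-50,0):v+50,u-70:u+70],None,fx=4,fy=4,interpolation=2)
cv2.imwrite('pics/c3.png',f(a['color'],u,v)[:,:,::-1])
```

```text
2.3333 [466.16514001 -52.63501891 193.62124495] [-0.88256193  2.20566139 -0.55419097] [-0.081  0.148 -0.207  0.016  0.047 -0.086]
[[-0.001  0.629  0.777]
 [-0.003  0.777 -0.629]
 [-1.    -0.003  0.001]]
```

View pics/c3.png

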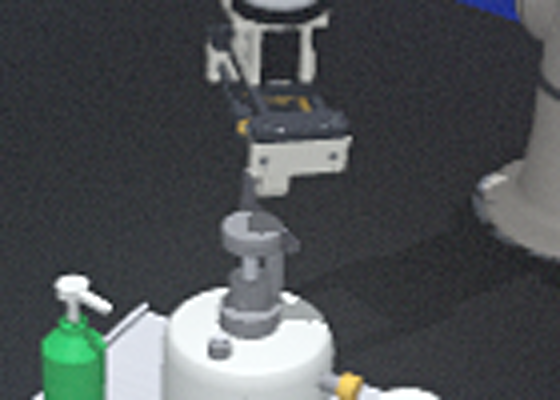

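The peg is moving with the fingers (peg now at (248,190) in the crop), and the contact force is about 2 N. I'll keep pushing to the stop.

>>> step_arm --targets '[[[0,0,0.006,0],[0,0,0.011,0],[0,0,0.016,0],[0,0,0.02,0],[0,0,0.022,0]]]'

```text
time: 2.8
tool_pos: [481.5, -61.5, 193.0]
tcp_rot: [2.976, 1.559, 2.295]
contact_force: [-14.7, 29.4, 11.3]
grip_width: 0.3
```

>>> step_arm --targets '[[[0,0,0.001,0],[0,0,0.002,0],[0,0,0.003,0],[0,0,0.003,0],[0,0,0.003,0]]]'

```text
time: 3.22
tool_pos: [481.5, -60.3, 192.6]
tcp_rot: [3.002, 1.551, 2.322]
contact_force: [-9.8, 12.4, 4.5]
grip_width: 0.3
```

The force rose, so the lever is at its stop. Backing off and lifting.

>>> step_arm --targets '[[[0,0,-0.008,0],[0,0,-0.018,0],[-0.02,0,-0.02,0],[-0.04,0,-0.02,0],[-0.06,0,-0.02,0]]]'

```text
time: 3.63
tool_pos: [466.7, -48.7, 254.1]
tcp_rot: [2.999, 1.552, 2.319]
contact_force: [0.1, 0.1, 0.2]
grip_width: 0.5
```

Run:
```python
from h import *
o=bot.get_obs();print(o['time'],o['tool_pos'],o['contact_force'],o['dq'].round(3))
print(Ro.from_euler('xyz',o['tcp_rot']).as_matrix().round(3),rel([536,-18,222]))
a=cap('scene','s4')
u,v=337,163
f=lambda i,u,v:cv2.resize(i[max(v-50,0):v+50,u-70:u+70],None,fx=4,fy=4,interpolation=2)
cv2.imwrite('pics/c4.png',f(a['color'],u,v)[:,:,::-1])
```

```text
3.6333 [466.70236352 -48.68054886 254.07697918] [0.11089219 0.14732977 0.21898942] [-0.009 -0.187 -0.45  -0.002  0.621  0.001]
[[-0.013  0.629  0.778]
 [ 0.014  0.778 -0.629]
 [-1.     0.003 -0.019]] [0.0316 0.0673 0.0352]
```

View pics/c4.png

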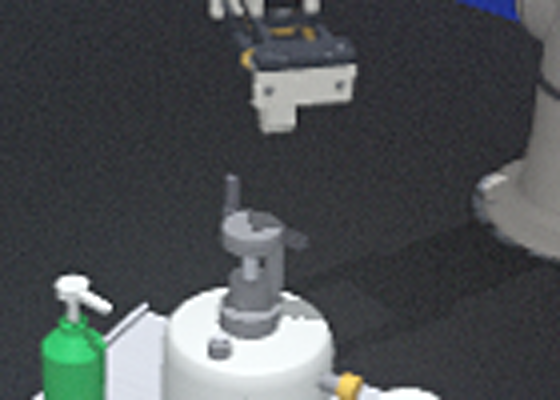

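The lever is aside: the peg stands at crop (232,178), and the gap under the knob is free of the arm. Going over the knob.

>>> step_arm --targets '[[[0,0.014,0.007,0],[0,0.028,0.014,0],[0.005,0.042,0.022,0],[0.014,0.056,0.03,0],[0.024,0.067,0.035,0]]]'

```text
time: 4.1
tool_pos: [539.5, -18.9, 234.5]
tcp_rot: [2.488, 1.56, 1.808]
contact_force: [-1.2, -0.1, -1.0]
grip_width: 0.5
```

Run:
```python
from h import *
o=bot.get_obs();print(o['time'],o['tool_pos'],o['contact_force'])
a=pickle.load(open('s4.pkl','rb'))
p=ray(a,[[325,157.5]],215)[0];print('peg',p, np.degrees(np.arctan2(p[1]+26,p[0]-497))%360-191)
t=cap('top','t3')
print(rel([536,-18,214]))
```

```text
4.1 [539.48215408 -18.89137459 234.48406378] [-1.20256851 -0.10138887 -1.04160909]
peg [495.67576418 -69.31773748 215.        ] 77.24899669703825
[ 0.0179 -0.0025 -0.0026]
```

Lever is at about 1.35 rad. First stroke:

>>> step_arm --targets '[[[0.008,-0.001,-0.001,0],[0.014,-0.002,-0.002,0],[0.018,-0.002,-0.003,0],[0.018,-0.002,-0.003,0],[0.018,-0.002,-0.003,0]]]'

```text
time: 4.57
tool_pos: [535.6, -17.6, 214.2]
tcp_rot: [2.674, 1.558, 1.994]
contact_force: [0.5, 0.1, 1.0]
grip_width: 0.1
```

>>> step_arm --targets '[[[0.007,0,0,0],[0.013,0,0,0],[0.019,0,0,0],[0.025,0,0,0],[0.03,0,0,0]]]'

```text
time: 4.98
tool_pos: [536.4, -17.9, 185.5]
tcp_rot: [2.421, 1.56, 1.74]
contact_force: [-1.7, -1.2, 14.0]
grip_width: 0.5
```

>>> step_arm --targets '[[[0.002,0,0,0],[0.003,0,0,0],[0.004,0,0,0],[0.004,0,0,0],[0.004,0,0,0]]]'

```text
time: 5.4
tool_pos: [536.4, -18.0, 183.2]
tcp_rot: [2.253, 1.561, 1.573]
contact_force: [-5.3, 0.5, 14.9]
grip_width: 0.7
```

>>> step_arm --targets '[[[-0.008,0,0,0],[-0.016,0,0,0],[-0.024,0,0,0],[-0.03,0,0,0],[-0.03,0,0,0]]]'

```text
time: 5.82
tool_pos: [536.9, -18.4, 214.1]
tcp_rot: [2.087, 1.561, 1.407]
contact_force: [0.9, -0.4, -0.2]
grip_width: 0.7
```

```bash
cat > pin.py <<'E'
import sys
from h import *
o=bot.get_obs();print(o['time'],o['tool_pos'],o['contact_force'])
n=sys.argv[1];a=cap('scene',n)
u,v=337,175
cv2.imwrite(f'pics/c{n}.png',cv2.resize(a['color'][v-50:v+50,u-70:u+70],None,fx=5,fy=5,interpolation=2)[:,:,::-1])
print([proj(a,[[579.5,-11,h]])[0].round(1) for h in(125,129,160,164)])
E
python3 pin.py s5
```

```text
5.8167 [536.88958741 -18.42837465 214.14232098] [ 0.86360506 -0.44832677 -0.20505705]
[array([321.6, 198.3]), array([321.7, 197.2]), array([321.9, 188.9]), array([321.9, 187.8])]
```

View pics/cs5.png

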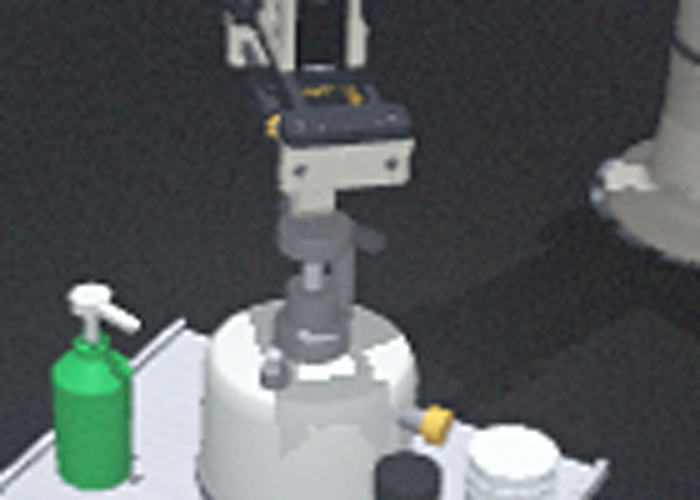

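The pin has risen a little: its head is at crop (273,355), above the bushing, so the stroke counted. I'll do further strokes slightly deeper, to make sure of the stop.

>>> step_arm --targets '[[[0.009,0,0,0],[0.017,0,0,0],[0.025,0,0,0],[0.033,0,0,0],[0.034,0,0,0]]]'

```text
time: 6.28
tool_pos: [537.6, -18.5, 182.9]
tcp_rot: [1.66, 1.561, 0.981]
contact_force: [-9.0, 0.5, 38.2]
grip_width: 0.2
```

>>> step_arm --targets '[[[0.001,0,0,0],[-0.008,0,0,0],[-0.018,0,0,0],[-0.028,0,0,0],[-0.032,0,0,0]]]'

```text
time: 6.7
tool_pos: [537.5, -18.8, 215.4]
tcp_rot: [1.659, 1.561, 0.979]
contact_force: [0.1, -0.5, 0.1]
grip_width: 0.6
```

>>> step_arm --targets '[[[0.009,0,0,0],[0.017,0,0,0],[0.025,0,0,0],[0.033,0,0,0],[0.034,0,0,0]]]'

```text
time: 7.12
tool_pos: [538.7, -18.9, 183.0]
tcp_rot: [1.318, 1.559, 0.638]
contact_force: [-3.3, -0.1, 25.5]
grip_width: 0.4
```

>>> step_arm --targets '[[[0.001,0,0,0],[-0.008,0,0,0],[-0.018,0,0,0],[-0.028,0,0,0],[-0.032,0,0,0]]]'

```text
time: 7.53
tool_pos: [538.2, -19.1, 215.2]
tcp_rot: [1.361, 1.559, 0.682]
contact_force: [0.4, 0.2, 0.5]
grip_width: 0.7
```

```bash
python3 pin.py s6
```

```text
7.5333 [538.24360831 -19.14807493 215.22050917] [0.40845491 0.15323265 0.52584308]
[array([321.6, 198.3]), array([321.7, 197.2]), array([321.9, 188.9]), array([321.9, 187.8])]
```

View pics/cs6.png

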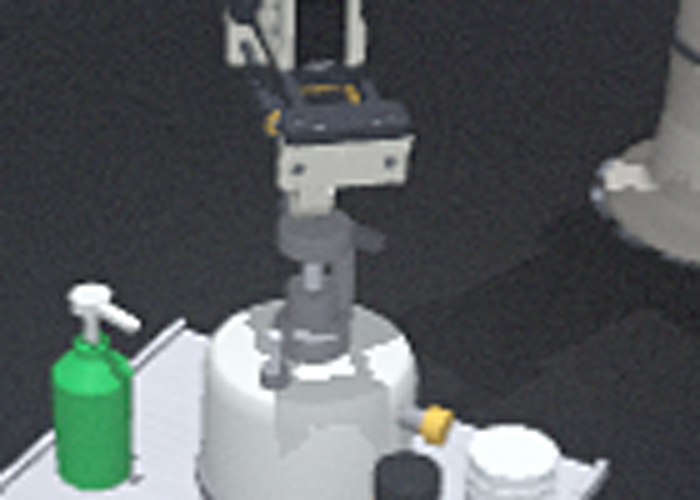

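The pin head is now at crop (275,335), about two thirds out. Three more strokes; any extra ones do no harm.

>>> step_arm --targets '[[[0.009,0,-0.001,0],[0.017,0.001,-0.001,0],[0.025,0.001,-0.001,0],[0.033,0.001,-0.001,0],[0.035,0.001,-0.001,0]]]'

```text
time: 8.0
tool_pos: [538.8, -18.4, 182.8]
tcp_rot: [1.066, 1.558, 0.387]
contact_force: [-11.0, -2.4, 39.4]
grip_width: 0.5
```

>>> step_arm --targets '[[[0.001,0,0,0],[-0.008,0,0,0],[-0.018,0,0,0],[-0.028,0,0,0],[-0.032,0,0,0]]]'

```text
time: 8.42
tool_pos: [538.3, -18.5, 215.1]
tcp_rot: [1.09, 1.558, 0.41]
contact_force: [-0.1, 0.7, -0.2]
grip_width: 0.7
```

>>> step_arm --targets '[[[0.009,0,-0.001,0],[0.017,0,-0.001,0],[0.025,0,-0.001,0],[0.033,0,-0.001,0],[0.034,0,-0.001,0]]]'

```text
time: 8.83
tool_pos: [538.8, -17.9, 183.0]
tcp_rot: [0.938, 1.555, 0.258]
contact_force: [-4.6, -0.2, 27.7]
grip_width: 0.5
```

>>> step_arm --targets '[[[0.001,0,0,0],[-0.008,0,0,0],[-0.018,0,0,0],[-0.028,0,0,0],[-0.032,0,0,0]]]'

```text
time: 9.25
tool_pos: [538.0, -17.9, 215.1]
tcp_rot: [0.965, 1.556, 0.286]
contact_force: [0.1, -0.1, 0.1]
grip_width: 0.5
```

>>> step_arm --targets '[[[0.009,0,-0.001,0],[0.017,0,-0.001,0],[0.025,0,-0.001,0],[0.033,0,-0.001,0],[0.034,0,-0.001,0]]]'

```text
time: 9.67
tool_pos: [538.4, -17.4, 183.0]
tcp_rot: [0.86, 1.553, 0.181]
contact_force: [-5.4, -0.8, 27.9]
grip_width: 0.4
```

>>> step_arm --targets '[[[0.001,0,0,0],[-0.01,0,0,0],[-0.025,0,0,0],[-0.045,0,0,0],[-0.07,0,0,0]]]'

```text
time: 10.08
tool_pos: [535.6, -17.3, 250.4]
tcp_rot: [1.062, 1.559, 0.383]
contact_force: [0.1, 0.5, -0.5]
grip_width: 0.1
```

>>> step_arm --targets '[[[-0.02,0,0,0],[-0.03,0,0,0],[-0.03,0,0,0],[-0.03,0,0,0],[-0.03,0,0,0]]]'

```text
time: 10.5
tool_pos: [534.5, -17.3, 278.3]
tcp_rot: [1.256, 1.561, 0.577]
contact_force: [0.4, 0.0, -1.3]
grip_width: 0.6
```

```bash
python3 pin.py s7
```

```text
10.5 [534.48931626 -17.27340606 278.28102343] [ 0.42711401  0.01794736 -1.2600256 ]
[array([321.6, 198.3]), array([321.7, 197.2]), array([321.9, 188.9]), array([321.9, 187.8])]
```

View pics/cs7.png

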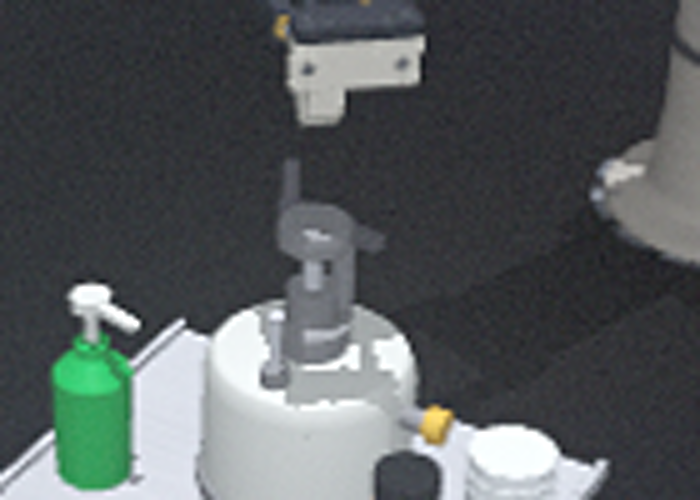

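The pin head top is at crop (275,311), i.e. image row 187; fully out is predicted at 187.8. The knob is up, the lever is aside and the tool is clear, so I'm handing in.

```bash
python3 -c "
from plant import bot
print(bot.close_job())"
```

```text
the job is handed in; nothing more can be done
None
```

The sprayer is ready and the job was handed in at about 10.5 s; the hand-in reports no verdict.

- **Lever:** I pushed the peg with the closed fingers until the contact force rose sharply at the stop. A camera check just after put it at about 1.35 rad. After the strokes I only checked by eye that it was still swung aside.
- **Strokes:** I pressed the knob down six times and let it come right back up each time. The last five clearly hit the stop, at 25–39 N with the fingertips at 183 mm. The first read only 15 N at the same height, so it may have stopped just short. The pin rose on it anyway.
- **Last picture:** The pin head stands at image row 187, against 187.8 predicted for fully out. The knob is up and the tool is about 70 mm above it.
- **Bystanders:** The fingers stayed over the sprayer while working and I saw no bystander move. I did not measure their positions again at the end.

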